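# Seat a spinner rotor over its drive key

## Task

Two tube spinners stand on the microscopy bench; on one of them the rotor was put on at the wrong angle and stands proud, perched on top of the drive key. Turn that rotor on its shaft until its keyway drops over the key and it sits fully home like its neighbour, then let go. Leave the rotor of the other spinner where it is.

Things in the scene. Friction and masses are not known exactly. Their poses are not given: they have to be found in the camera images.
- rotor_a_grip (a point): Proud rotor (0.25 kg, loose): centre of its grip block, 38 mm above its underside, on the bore axis; x along block and keyway, z up. Block 50 x 26 mm, 36 high; below it a 90 mm disc (top 20 mm above underside) and slotted hub. Perched on the key 12 mm too high, about level, 35-90 deg off, either way; either half-turn fits. Within 10 deg it falls home if let go, or can be lowered.
- seat_a (a point): Seat centre, on the shaft axis of the proud rotor's spinner, 70 mm above the bench; x along the key, z up. Fixed white box 150 (along key) x 130 mm, 64 high, panel on -x side. Key 40 x 6 mm, 12 high; 12 mm shaft, top 70 mm above seat, dark line on it along the key; two black ribs on the box are in line with the key. Home: grip block centre 38 mm above this point (perched: 50).
- rotor_b_grip (a point): The same point on the other, identical rotor, which is already fully home on the other spinner: its shaft stands 14 mm out of the block (2 mm on the proud one). Not to be moved. A third such rotor, a spare, stands on the bench itself.
- seat_b (a point): The same point on the other, identical spinner, that of the seated rotor. Which of the two spinners stands on the left varies.

How it is judged:
At the end, for the whole second after the job is handed in: The rotor that stood proud is at rest fully home on its own spinner: grip block centre less than 42 mm above the seat (home is 38, perched 50), within 10 mm of the shaft axis and 20 degrees of the key, tilted less than 6 degrees; the other rotor is still fully home in the same sense (z of rotor_a_grip in the frame of seat_a below 0.042 m and horizontal distance between rotor_a_grip and seat_a below 0.01 m and angle between the x axis of rotor_a_grip and the x axis of seat_a, either way round below 0.35 rad and angle between each of rotor_a_grip, rotor_b_grip's own z axis and vertical below 0.1 rad and z of rotor_b_grip in the frame of seat_b below 0.042 m and horizontal distance between rotor_b_grip and seat_b below 0.01 m and angle between the x axis of rotor_b_grip and the x axis of seat_b, either way round below 0.35 rad); the robot touches nothing.
It fails at once if the other spinner's seated rotor is moved by more than 15 mm (distance of rotor_b_grip from where it was at the start of the episode above 0.015 m).
It also fails if it takes over 32 s, if anything falls off the work surface, if the arm or the gripper's body presses on something with over 40 N, if the wrist force passes 120 N, or if a joint passes its speed limit or range.

## Robot

A 6-joint arm with a two-finger parallel gripper is mounted at the origin on the work surface. World frame = base frame: x ahead of the robot, y to its left, z up, the work surface at z = 0. Lengths are in m, angles in rad, forces in N, time in s.
With the tool pointing down it reaches from about 0.35 to 0.85 m from the base axis. Payload 8.1 kg.
Tool frame: the origin (TCP) lies at the very end of the fingers, on their centre line; the grasp point (between the pads) lies 19 mm behind it (robot.pinch_z is the distance from the TCP to the grasp point, in m); y points along the fingers, x is the direction in which the jaws open and shut, and the axes are right-handed (so a half turn about y gives the same grasp; the last joint's range is limited). The gripper opens to 93 mm and grips with 3 to 60 N. Pads are 15 mm wide; open, the fingers measure 128 mm over their backs; the gripper's body (75 mm by 188 mm) begins 65 mm behind the grasp point.
Start: joints at [-1.273, 0.13, 1.488, -0, 1.523, -0.085], TCP at [0.224, -0.557, 0.219] pointing down, gripper open.
Joint ranges: [-2.96, 2.96], [-0.89, 2.26], [0.02, 2.5], [-1.34, 4.48], [0, 2.73], [-2.66, 2.66]. Speed limits (rad/s): [2.39, 2.39, 2.79, 3.14, 3.14, 3.14].

## Interface

Orientations are given as a rotation vector (axis times angle).
In Python, from plant import robot gives the robot as it stands.
- The arm moves only by the shell command python3 -m inch 'ROWS' [FORCE]. ROWS is JSON, a list of rows, each a list of 5 numbers: the closure, from -1 (fully open) to 1 (shut), then the shift along the world's x, y, z in m, then the turn about the world's z in rad. A call has 1 to 8 rows; each row is the pose to reach, as a shift and turn from the pose measured when the call began; what a row does not reach only later rows make up. A row lasts 1/8 s, in which the tool goes at most 62.5 mm and 10.7 degrees, less where a joint would pass 70% of its speed; a pose out of reach is approached as far as the arm can. A call with a gripper value outside its range is refused whole. The fingers move at their own pace and stop on an object; FORCE is the grip in N (left out, the last holds). Time passes only in rows, so rows that repeat a pose let the fingers close. It gives the time, the measured TCP pose, the force and the opening at its end, in the units of the state.
- robot.read_state(): the state, without advancing time (a new reading comes with each control period).
- robot.read_camera(name): name is "scene" or "top" or "wrist"; returns a dict with "color" (480x640x3 uint8, red, green, blue), "mtx" (3x3 intrinsics, pixels), "dist_coeffs" ([k1, k2, p1, p2, k3] as OpenCV has them; the pictures are not rectified), "R" (3x3) and "t" (3): a world point X has camera coordinates R X + t; the wrist camera has in their place "hand_eye" (4x4, takes a point from camera to tool coordinates, whose origin is the TCP and whose axes are the tool frame's). Camera axes: x right, y down, z forward; pixel columns grow to the right and rows downward; lengths in m; the calibration is good to about 2 mm. A picture is of the moment at which its call begins: read the wrist's pose just before it. There is no depth.
- robot.close_job(): hands the job in, once; it reports no verdict.
The state is a dict: "t": time; "q": joint angles; "dq": joint speeds; "joint_torque": joint torques, N m; "tool_pos": TCP position; "orientation": TCP orientation; "force": force on the tool from outside, world axes, zero at the start; "wrist_torque": the same for the moment, N m; "opening": finger opening in m.
Only numpy, scipy, OpenCV 4.12 (cv2) and the standard library are available. Lean on these libraries where they do the work, as an engineer would, in place of code of your own. Each camera call takes 0.05 s, during which the arm holds its last target. There are 200 camera calls.

## Working session

There is one attempt and no reset: what is moved stays moved. The work goes in short steps, Python scripts to look and compute and a shell command to move; the robot and the scene stay as the last step left them, time stands still between calls to the robot, and variables do not carry over. Pictures are saved under pics/ and viewed, about 8 in all and at most 12, crops included, and the job is handed in when it is done.

```bash
mkdir -p pics; ls
cat > h.py <<'E'
import numpy as np,cv2,pickle
from plant import robot
def snap(n,f):
    s=robot.read_state(); c=robot.read_camera(n)
    cv2.imwrite(f'pics/{f}.png',c['color'][:,:,::-1])
    if 'hand_eye' in c:
        T=np.eye(4);T[:3,:3]=cv2.Rodrigues(np.array(s['orientation'],float))[0];T[:3,3]=s['tool_pos']
        M=np.linalg.inv(T@np.array(c['hand_eye'])); c['R'],c['t']=M[:3,:3],M[:3,3]
    pickle.dump(c,open(f'pics/{f}.pkl','wb')); return c
def load(f): return pickle.load(open(f'pics/{f}.pkl','rb'))
def ray(c,p):
    u=cv2.undistortPoints(np.array([[p]],float),np.array(c['mtx']),np.array(c['dist_coeffs']))[0,0]
    R=np.array(c['R']);t=np.array(c['t']).ravel()
    d=R.T@np.array([u[0],u[1],1]); return -R.T@t,d/np.linalg.norm(d)
def onz(c,p,z):
    o,d=ray(c,p); return o+d*(z-o[2])/d[2]
def tri(*cp):
    A=np.zeros((3,3));b=np.zeros(3);L=[]
    for c,p in cp:
        o,d=ray(c,p);P=np.eye(3)-np.outer(d,d);A+=P;b+=P@o;L.append((o,P))
    x=np.linalg.solve(A,b); return x,[float(np.linalg.norm(P@(x-o))) for o,P in L]
def proj(c,X):
    return cv2.projectPoints(np.array([X],float),cv2.Rodrigues(np.array(c['R']))[0],np.array(c['t'],float).ravel(),np.array(c['mtx']),np.array(c['dist_coeffs']))[0].ravel()
E
python3 - <<'E'
from h import *
for n in('scene','top','wrist'):
    c=snap(n,n+'0'); print(n,-np.array(c['R']).T@np.array(c['t']).ravel())
a=cv2.imread('pics/scene0.png');b=cv2.imread('pics/top0.png')
E
```

```text
pics
scene [0.96046759 0.0844958  0.63743468]
top [ 0.46936187 -0.01471319  0.94371926]
wrist [ 0.28724839 -0.53195447  0.38241325]
```

View pics/top0.png

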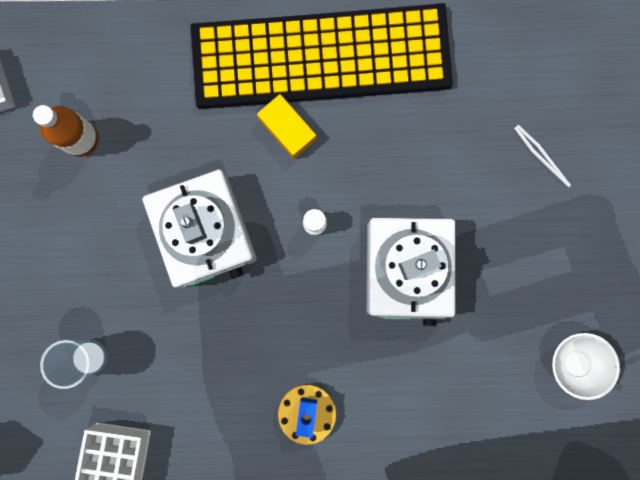

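View pics/scene0.png

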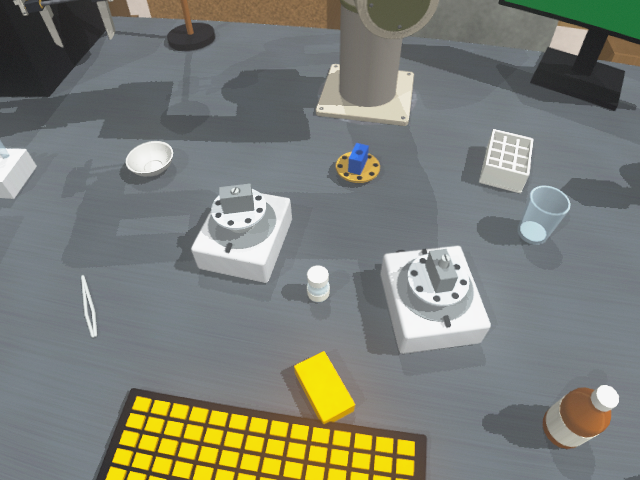

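Top view: the right spinner (shaft ~(421,265)) has its block about 70° off its ribs ((414,227),(414,306)), so it should be the proud one. On the left one (186,221) the block lies along the ribs. The scene view agrees, with shafts at (236,190) and (445,258).

Run:
```python
from h import *
t,s=load('top0'),load('scene0')
print('a shaft',tri((t,(421,265)),(s,(236,190))))
print('b shaft',tri((t,(186,221)),(s,(445,258))))
r=[onz(t,p,.066) for p in((414,227),(414,306))];print('ribs a',r,(r[0]+r[1])/2)
d=r[0]-r[1];print('key ang',np.degrees(np.arctan2(d[1],d[0])))
b=onz(t,(441,258),.138)-onz(t,(402,272),.138);print('block',np.degrees(np.arctan2(b[1],b[0])))
st=robot.read_state();print(st['t'],cv2.Rodrigues(np.array(st['orientation']))[0].round(3),st['opening'],robot.pinch_z)
a=[cv2.imread(f'pics/{f}0.png') for f in('top','scene')]
o=[cv2.resize(a[i][y-50:y+50,x-50:x+50],(400,400),interpolation=cv2.INTER_CUBIC) for i,x,y in((0,413,265),(1,240,225))]
o2=[cv2.resize(a[i][y-50:y+50,x-50:x+50],(400,400),interpolation=cv2.INTER_CUBIC) for i,x,y in((0,197,223),(1,437,285))]
cv2.imwrite('pics/crop.png',cv2.resize(np.vstack([np.hstack(o),np.hstack(o2)]),(600,600)))
```

```text
a shaft (array([ 0.50467598, -0.15032697,  0.13623404]), [0.001137991796819987, 0.0011379917968200092])
b shaft (array([0.57584195, 0.17548567, 0.13648591]), [0.0012503535537662246, 0.0012503535537662755])
ribs a [array([ 0.56602355, -0.15517614,  0.066     ]), array([ 0.44695876, -0.1502287 ,  0.066     ])] [ 0.50649116 -0.15270242  0.066     ]
key ang -2.379415152352157
block -71.83378728681969
0.15 [[ 0.374 -0.     0.928]
 [-0.928  0.001  0.374]
 [-0.001 -1.     0.   ]] 0.09281296605276358 0.0188
```

View pics/crop.png

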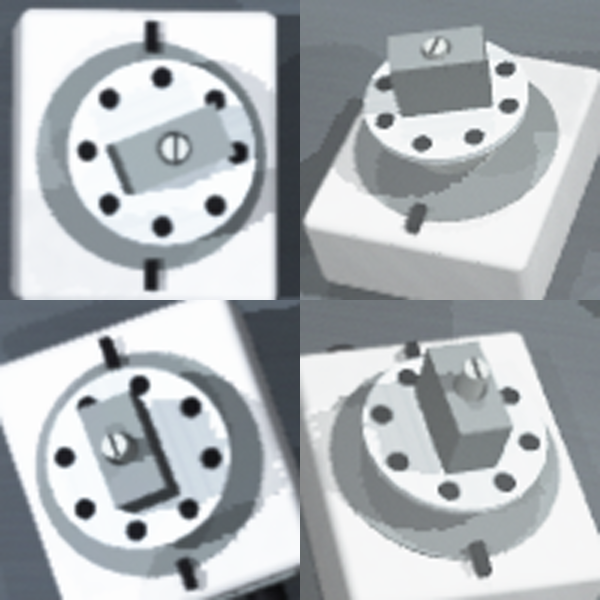

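Confirmed: the right spinner is proud, with its shaft top at (0.505,-0.150) and z≈0.136 (0.140 expected). The left shaft stands well out of its block. Moving above the proud rotor, with the jaws turned across its block.

```bash
python3 -m inch '[[-1,0.035,0.05,0.0,0.187],[-1,0.07,0.10,0.01,0.374],[-1,0.105,0.15,0.02,0.56],[-1,0.14,0.2,0.02,0.75],[-1,0.175,0.25,0.02,0.93],[-1,0.21,0.3,0.02,1.12],[-1,0.245,0.35,0.02,1.31],[-1,0.281,0.406,0.02,1.49]]'
python3 -m inch '[[-1,0,0,0,0],[-1,0,0,0,0]]'
python3 - <<'E'
from h import *
c=snap('wrist','w1');s=robot.read_state();R=cv2.Rodrigues(np.array(s['orientation']))[0]
print(s['t'],s['tool_pos'],np.degrees(np.arctan2(R[1,0],R[0,0])),proj(c,[.505,-.151,.138]))
E
```

```text
t: 1.15
tool_pos: [0.5035, -0.1518, 0.2377]
orientation: [-1.558, -0.241, 0.243]
force: [1.1, -0.0, 0.5]
opening: 0.0929
t: 1.4
tool_pos: [0.5033, -0.1518, 0.2374]
orientation: [-1.558, -0.24, 0.243]
force: [0.3, 0.1, -1.5]
opening: 0.0933
1.45 [ 0.50298782 -0.15256621  0.23744033] 17.53665571413075 [325.60106025 235.13118541]
```

View pics/w1.png

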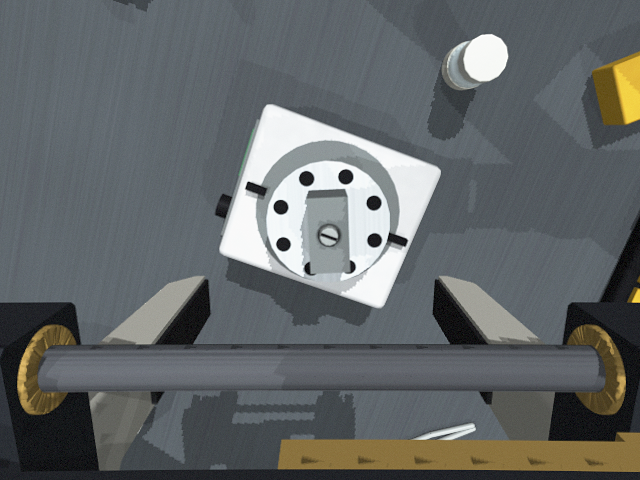

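Wrist view: shaft at (328,236), block top edges from (308,198)-(302,273) to (347,198)-(350,272), ribs at (256,188) and (397,240). The block is nearly square to the jaws.

Run:
```python
from h import *
w,t,s=load('w1'),load('top0'),load('scene0')
P=tri((w,(328,236)),(t,(421,265)),(s,(236,190)));print('shaft',P)
ang=lambda d:np.degrees(np.arctan2(d[1],d[0]))
for a,b in(((308,198),(302,273)),((347,198),(350,272))):
    A,B=onz(w,a,.138),onz(w,b,.138);print('edge',A,B,ang(B-A),np.linalg.norm(B-A))
print('width',np.linalg.norm(onz(w,(347,198),.138)-onz(w,(308,198),.138)))
A,B=onz(w,(397,240),.066),onz(w,(256,188),.066);print('ribs',A,B,(A+B)/2,ang(A-B))
g=cv2.imread('pics/w1.png')[150:310,230:430];cv2.imwrite('pics/c1.png',cv2.resize(g,None,fx=3.5,fy=3.5,interpolation=cv2.INTER_CUBIC))
```

```text
shaft (array([ 0.50561774, -0.1503907 ,  0.13740236]), [0.0013239632313248927, 0.0010587140239812147, 0.0016810005313213315])
edge [ 0.48724481 -0.13158492  0.138     ] [ 0.4981159  -0.17994648  0.138     ] -77.33117779002407 0.04956834775318727
edge [ 0.51041438 -0.12420768  0.138     ] [ 0.52771949 -0.16977575  0.138     ] -69.20503143436632 0.048743365190109446
width 0.024315694612729904
ribs [ 0.56759206 -0.15452296  0.066     ] [ 0.44703362 -0.14840875  0.066     ] [ 0.50731284 -0.15146586  0.066     ] -2.9033095863744833
```

View pics/c1.png

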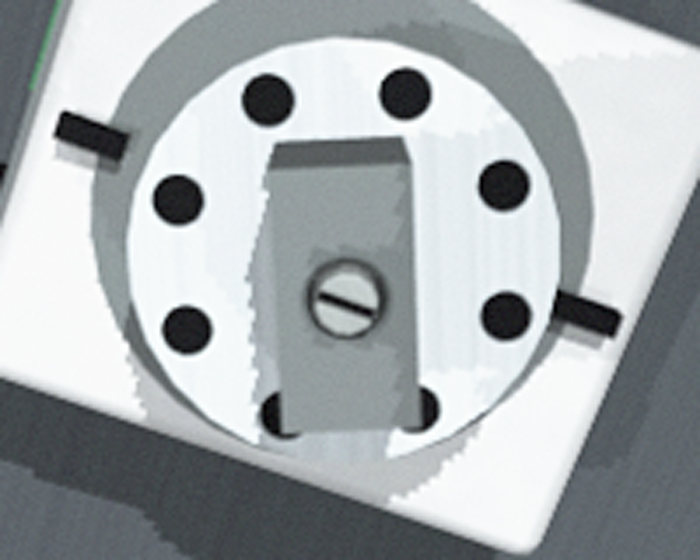

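```bash
python3 -m inch '[[-1,0.003,0.0015,-0.04,0.05],[-1,0.003,0.0015,-0.08,0.05],[-1,0.003,0.0015,-0.11,0.05],[-1,0.003,0.0015,-0.127,0.05],[-1,0.003,0.0015,-0.127,0.05]]' 20
python3 -m inch '[[1,0,0,0,0],[1,0,0,0,0],[1,0,0,0,0],[1,0,0,0,0],[1,0,0,0,0],[1,0,0,0,0]]' 20
```

```text
t: 2.08
tool_pos: [0.5048, -0.1518, 0.1095]
orientation: [-1.552, -0.274, 0.281]
force: [-0.4, -0.3, 0.7]
opening: 0.0934
t: 2.82
tool_pos: [0.5048, -0.1517, 0.1094]
orientation: [-1.552, -0.274, 0.281]
force: [-0.3, 0.1, -0.2]
opening: 0.0377
```

```bash
python3 -m inch '[[1,0,0,0,0],[1,0,0,0,0],[1,0,0,0,0],[1,0,0,0,0]]'
```

```text
t: 3.32
tool_pos: [0.5062, -0.1512, 0.1096]
orientation: [-1.552, -0.277, 0.279]
force: [7.9, 2.9, -4.4]
opening: 0.026
```

```bash
python3 -m inch '[[1,0.001,0.0005,0.001,0],[1,0.001,0.0005,0.002,0],[1,0.001,0.0005,0.002,0]]' 25
```

```text
t: 3.7
tool_pos: [0.507, -0.1507, 0.1115]
orientation: [-1.552, -0.277, 0.279]
force: [-0.7, -0.2, -2.3]
opening: 0.0261
```

Lateral force is gone and it carries the rotor's weight (~2.3 N). Turning 1.17 rad.

```bash
python3 -m inch '[[1,0,0,0,0.15],[1,0,0,0,0.3],[1,0,0,0,0.45],[1,0,0,0,0.6],[1,0,0,0,0.75],[1,0,0,0,0.9],[1,0,0,0,1.05],[1,0,0,0,1.17]]'
python3 -m inch '[[1,0,0,0,0],[1,0,0,0,0]]'
python3 - <<'E'
from h import *
c=snap('wrist','w2');s=robot.read_state();R=cv2.Rodrigues(np.array(s['orientation']))[0]
print(s['t'],s['tool_pos'],s['force'],s['wrist_torque'],np.degrees(np.arctan2(R[1,0],R[0,0])),s['q'][5])
E
```

```text
t: 4.7
tool_pos: [0.5073, -0.1507, 0.1116]
orientation: [-1.23, -1.177, 1.179]
force: [2.8, 0.4, -2.7]
opening: 0.0262
t: 4.95
tool_pos: [0.5073, -0.1506, 0.1116]
orientation: [-1.231, -1.175, 1.177]
force: [0.7, 1.1, -1.1]
opening: 0.0257
5.0 [ 0.50731241 -0.15064224  0.11164806] [ 0.20654546  1.07040672 -1.72084453] [ 0.22685617 -0.30461102  0.01669096] 87.45282327206237 -1.9107207368361614
```

View pics/w2.png

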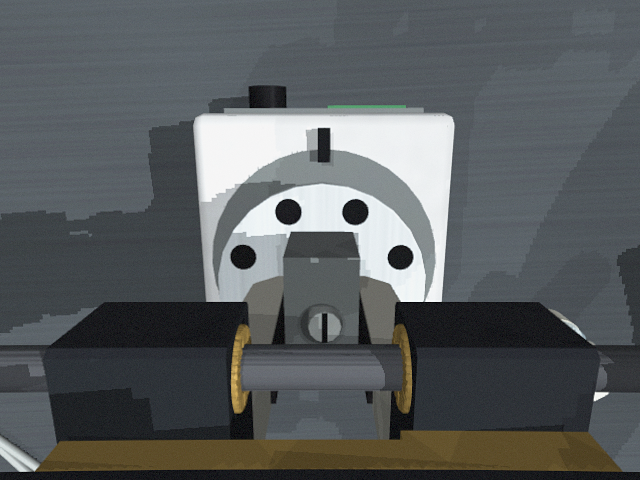

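Shaft line at (323,327) is parallel to the block's edges and in line with the rib (323,145), so the block is aligned to within a few degrees. Lowering.

```bash
python3 -m inch '[[1,0,0,-0.003,0],[1,0,0,-0.006,0],[1,0,0,-0.009,0],[1,0,0,-0.012,0],[1,0,0,-0.014,0],[1,0,0,-0.014,0]]'
```

```text
t: 5.75
tool_pos: [0.5073, -0.1506, 0.0976]
orientation: [-1.231, -1.176, 1.177]
force: [1.5, 0.9, -0.7]
opening: 0.0262
```

It went down the full 14 mm freely. Releasing and backing up.

```bash
python3 -m inch '[[-1,0,0,0,0],[-1,0,0,0,0],[-1,0,0,0,0],[-1,0,0,0,0],[-1,0,0,0,0],[-1,0,0,0,0]]'
python3 -m inch '[[-1,0,0,0.04,0],[-1,0,0,0.08,0],[-1,0,0,0.13,0],[-1,0,0,0.14,0],[-1,0,0,0.14,0]]'
python3 - <<'E'
from h import *
w=snap('wrist','w3');s=snap('scene','scene3');t=snap('top','top3');print(robot.read_state()['t'])
a,b,c=[cv2.imread(f'pics/{f}.png') for f in('w3','scene3','top3')]
W=cv2.resize(a,(400,300));S=b[130:355,180:480];S=cv2.resize(S,(400,300));T=cv2.resize(c[165:315,150:350+0],(400,300))
C=cv2.resize(a[100:340,160:480],(400,300))
cv2.imwrite('pics/c3.png',np.vstack([np.hstack([C,S]),np.hstack([T,W])]))
E
```

```text
t: 6.5
tool_pos: [0.5073, -0.1506, 0.0976]
orientation: [-1.23, -1.176, 1.177]
force: [-0.1, 0.1, 0.6]
opening: 0.0814
t: 7.12
tool_pos: [0.5077, -0.1508, 0.2381]
orientation: [-1.232, -1.176, 1.177]
force: [-0.3, -0.2, -1.2]
opening: 0.093
7.275
```

View pics/c3.png

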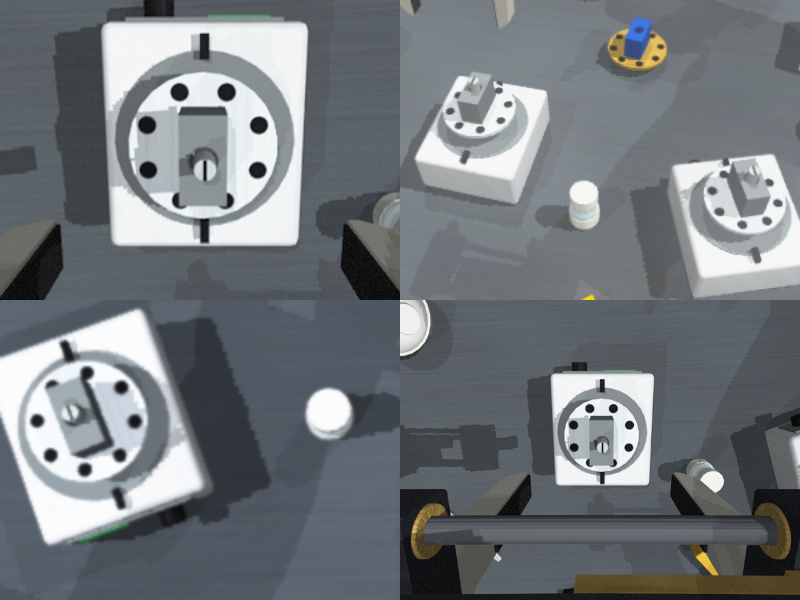

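The block now lies in line with the ribs (crop (204,45),(204,230)), and the shaft stands well out of it, as on the neighbour. The neighbour hasn't moved and the gripper is clear. Handing in.

```bash
python3 -c "
from plant import robot
robot.close_job()"
```

```text
the job is handed in; nothing more can be done
```

The proud rotor (right-hand spinner in the top view) is down on its key, and I handed the job in at about 7.3 s. No verdict was reported.

- **What I did:** I gripped its block at 26 mm opening, lifted it 2 mm and turned it +67° until it lined up with the ribs and the shaft line. I then lowered it 14 mm with under 2 N on the tool, let go and backed off to TCP height 0.238 m.
- **Last checks:** In the final pictures the block is in line with the ribs and the shaft stands well out of it, as on the neighbour. The other rotor looks unmoved, and the gripper was open and clear.
- **Not measured:** I judged the final height from the free 14 mm descent and the pictures, without triangulating it again.
- **Disagreements:** Calibrated heights read 1–4 mm low: the proud rotor's shaft top came out at 0.136–0.137 m against 0.140 m expected. Its position differed by about 2 mm between the shaft and rib measurements. Closing the grip showed about 8 N sideways, which a 1 mm shift removed.

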